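# Lock a clock movement in its holder

### The arm

A 6-joint arm with a two-finger parallel gripper is mounted at the origin on the work surface. World frame = base frame: x ahead of the robot, y to its left, z up, the work surface at z = 0. Lengths are in m, angles in rad, forces in N, time in s.
With the tool pointing down it reaches from about 0.25 to 0.775 m from the base axis. Payload 8.9 kg.
Tool frame: the origin (TCP) lies on the mounting face of the last link; the fingertips stand 173 mm ahead of it and the grasp point (between the pads) lies 155 mm ahead of it (manip.tip_reach is the distance from the TCP to the fingertips, in m); z points along the fingers, y is the line along which they close (so a half turn about z gives the same grasp; the last joint's range is limited). The gripper opens to 85 mm and grips with 20 to 120 N. Pads are 22 mm wide; open, the fingers measure 114 mm over their backs; the gripper's body (76 mm by 85 mm) begins 54 mm behind the grasp point. The pads swing forward as they close: fully open they stand 13 mm farther back than shut.
Start: joints at [1.094, 0.291, -0.153, 1.127, 0, 1.431], TCP at [0.174, 0.495, 0.405] pointing down, gripper open.
Joint ranges: [-2.52, 2.52], [-0.91, 1.74], [-1.3, 1.37], [-1.96, 2.02], [-1.52, 1.47], [-3.14, 3.14]. Speed limits (rad/s): [2.22, 2.22, 2.79, 3.14, 3.14, 3.14].

### API

Orientations are given as a rotation vector (axis times angle).
In Python, from cell import manip, vision gives the robot as it stands.
- The arm moves only by the shell command python3 -m jog 'ROWS' [FORCE]. ROWS is JSON, a list of rows, each a list of 7 numbers: the shift along the tool's x, y, z in units of 0.25 m (1.0 is 0.25 m), then the turn, a rotation vector about the tool's x, y, z in units of pi/2 rad (1.0 is pi/2 rad), then the closure, from 0 (fully open) to 1 (shut). A call has 1 to 10 rows; each row is the pose to reach, as a shift and turn from the pose commanded when the call began, along the tool's axes at that moment; what a row does not reach only later rows make up. A row lasts 1/8 s, in which the tool goes at most 62.5 mm and 10.7 degrees, less where a joint would pass 70% of its speed; a pose out of reach is approached as far as the arm can. A call with a number of a shift or a turn outside -1 to 1 is refused whole. A call with a gripper value outside its range is refused whole. The fingers move at their own pace and stop on an object; FORCE is the grip in N (left out, the last holds). Time passes only in rows, so rows that repeat a pose let the fingers close. It gives the time, the measured TCP pose, the force, the opening and the grip force at its end, in the units of the state.
- manip.read_state(): the state, without advancing time (a new reading comes with each control period).
- vision.read_camera(name): name is "side" or "top"; returns (picture, depth): 420x560x3 uint8, blue, green, red; 420x560 float32, m along the optical axis (not along the pixel's ray), 0 where there is no reading.
- vision.camera_info(name): a dict with "fx", "fy", "cx", "cy" (pixels), "origin" and "rotation" of the camera in the world. Camera axes: x right, y down, z forward; pixel columns grow to the right and rows downward; lengths in m; the calibration is good to about 2 mm. A picture is of the moment at which its call begins. camera_info takes no time and is no camera call.
- manip.close_job(): hands the job in; it is judged then, once.
The state is a dict: "time": time; "joint_positions": joint angles; "qvel": joint speeds; "effort": joint torques, N m; "tcp_pos": TCP position; "tool_rot": TCP orientation; "contact_force": force on the tool from outside, world axes, zero at the start; "ft_torque": the same for the moment, N m; "opening": finger opening in m; "gripper_force": force on a finger pad.
Only numpy, scipy, OpenCV 4.12 (cv2) and the standard library are available. Lean on these libraries where they do the work, as an engineer would, in place of code of your own. Each camera call takes 0.05 s, during which the arm holds its last target. There are 200 camera calls.

### The job

First slide the lock of the movement holder fully back to its open stop. Then lift the small brass movement out of its wooden cradle, set it down on the flat mat and let go so that you can take it the other way, and lower it into the nest of the holder until it sits flat on the floor, never letting it fall. Last, slide the lock fully home over it to its other stop and let go, leaving everything else on the bench where it is.

Things in the scene. Friction and masses are not known exactly. Their poses are not given: they have to be found in the camera images.
- movement: the small brass clock movement, a block 66 (its x) x 46 (its y) x 34 mm (z): two brass plates, top and bottom, with wheels and pillars between them; 0.25 to 0.5 kg. Its four sides are flat enough to be gripped anywhere. Origin at the centre of its underside, z up. At the start it sits in the cradle, its x along the cradle's x.
- cradle: wooden cradle fixed to the bench, 90 x 78 mm, holding the movement at the start: an 8 mm floor between two walls along its x, 54 mm apart inside, 12 mm thick, their tops 45 mm above the bench (3 mm above the movement's top). The walls cover the movement's long sides; its short ends are open, so there it can only be gripped across the ends (66 mm). Origin at the centre of its underside.
- mat: pale green work mat, flat, fixed to the bench, 160 (x) x 150 (y) mm, 3 mm thick. Origin at the centre of its underside.
- holder: grey metal movement holder fixed to the bench: a base plate 215 x 90 x 8 mm from x = -52 to +162 mm, a nest of dark steel walls at its origin and, from x = 44 to 154 mm, a slideway block with two rails, 38 mm over the rails, top 55 mm above the bench. Origin under the centre of the nest, at bench level; its x axis points along the slideway, from the nest towards the slide.
- nest (a point): centre of the nest's floor, 8 mm above the bench; axes as the holder's. The nest is 74 mm along x and 52 mm along y inside, its walls reach 36 mm above this floor. They stand across both ends and wrap 12 mm round each corner; the middle 51 mm of both long sides is open, so a movement there can only be gripped across its long sides (46 mm). The movement fits with its x along the nest's x, either way round.
- lock (a joint): position of the lock slide, m: 0 = fully back at its open stop, 0.05 = fully home at its other stop. It grows as the slide moves along the holder's -x, towards and over the nest. It stays where it is left; friction about 2.5 N. Its flat steel bar, 24 mm wide and 10 mm thick, has its underside 45 mm above the bench (3 mm above a seated movement); its front end lies at x = 46 mm of the holder at 0 and at x = -4 mm at 0.05. At the start it covers part of the nest.
- lock_grip (a point): centre of the top of the lock slide's black grip, 91 mm above the bench; it moves with the slide (x = 112 mm of the holder at 0, 62 mm at 0.05). The grip is an upright block 20 mm along the holder's x, 16 mm along its y, standing 36 mm above the bar and the rails. Axes as the holder's.
- glasses_case: brown spectacle case, 155 x 60 x 46 mm; a bystander, to be left alone. Origin at the centre of its underside.
- tape: white reel of tape lying flat, 68 mm across, 22 mm high; a bystander, to be left alone. Origin at the centre of its underside.
- tin: round aluminium tin, 68 mm across, 50 mm high; a bystander, to be left alone. Origin at the centre of its underside.
- oiler: small amber oil bottle, 28 mm across, 60 mm high; a bystander, to be left alone. Origin at the centre of its underside.
- great_wheel: loose brass clock wheel lying flat, 70 mm across, with a short arbor 19 mm high; a bystander, to be left alone. Origin at the centre of its underside.
- driver: screwdriver lying on the bench, 150 mm long, its axis along its own x; a bystander, to be left alone.
- weight: small brass clock weight standing up, 40 mm across, 68 mm high; a bystander, to be left alone. Origin at the centre of its underside.
Things that resemble listed ones, but are neither listed nor needed, are in the scene too. There is more than one size of the holder; the one meant has the size given above.

How it is judged:
By the outcome, as a careful person would: the job done as asked, in the order asked, and still so for the second after the job is handed in, with the robot touching nothing.
It also fails if it takes over 72 s, if anything falls off the work surface, if the arm or the gripper's body presses on something with over 40 N, if the wrist force passes 120 N, or if a joint passes its speed limit or range.

## Working session

There is one attempt and no reset: what is moved stays moved. The work goes in short steps, Python scripts to look and compute and a shell command to move; the robot and the scene stay as the last step left them, time stands still between calls to the robot, and variables do not carry over. Pictures are saved under pics/ and viewed, at most 12 in all, crops included, and the job is handed in when it is done.

```bash
ls; mkdir -p pics
python3 - <<'E'
from cell import manip, vision
import cv2,numpy as np
for n in ("top","side"):
    p,d=vision.read_camera(n); cv2.imwrite(f"pics/{n}0.png",p); np.savez(f"{n}0.npz",p=p,d=d)
    i=vision.camera_info(n); print(n,i["fx"],i["cx"],i["cy"],np.round(i["origin"],3),np.round(i["rotation"],3).tolist())
s=manip.read_state();print(s["tcp_pos"],s["tool_rot"],s["opening"],s["time"],manip.tip_reach)
E
```

```text
pics
top 454.4973147956695 275.9707827752078 208.08469676494028 [ 0.231 -0.014  1.362] [-2.12, 2.124, -0.167]
side 388.7785721622908 282.293091860871 203.54809241958156 [ 0.35  -0.707  0.91 ] [-2.438, 0.188, -0.081]
[0.17391272 0.4951731  0.4041861 ] [-5.28040067e-01 -3.09652451e+00  1.77482188e-03] 0.08555069529971258 0.1 0.1734
```

View pics/top0.png

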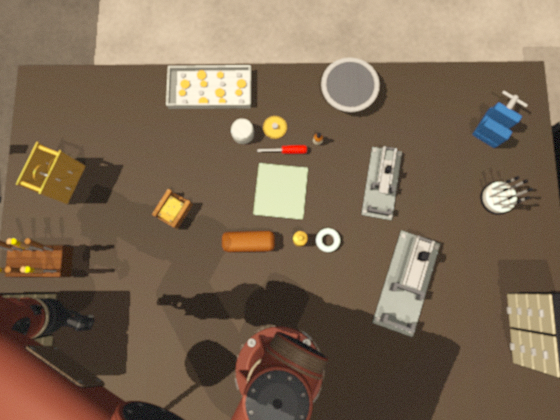

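View pics/side0.png

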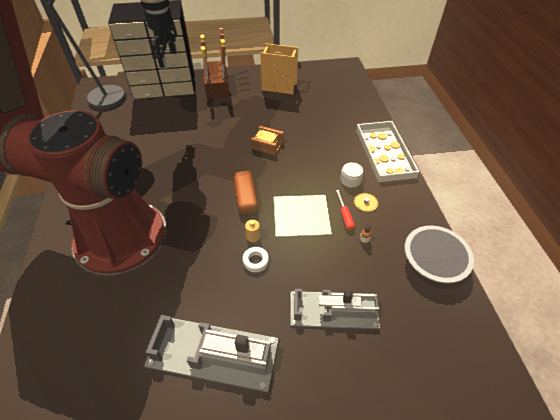

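The top view shows the cradle with the movement at about (173,208), the mat at (281,191), and the right-sized (~72 px) holder at (383,182), with its nest at the lower end. The other holder, at (408,283), is the bigger one. The side view agrees: small holder at (335,308), cradle at (267,138).

```bash
cat > h.py <<'E'
from cell import manip, vision
import cv2,numpy as np
from scipy.spatial.transform import Rotation as R
def cam(n):
    i=vision.camera_info(n); return i,R.from_rotvec(i["rotation"]).as_matrix() if np.size(i["rotation"])==3 else np.array(i["rotation"]),np.array(i["origin"])
def ray(n,uv,z):
    i,M,o=cam(n); uv=np.atleast_2d(np.float64(uv))
    d=np.c_[(uv[:,0]-i["cx"])/i["fx"],(uv[:,1]-i["cy"])/i["fy"],np.ones(len(uv))]@M.T
    return o+d*((z-o[2])/d[:,2])[:,None]
def proj(n,P):
    i,M,o=cam(n); c=(np.atleast_2d(P)-o)@M
    return np.c_[c[:,0]/c[:,2]*i["fx"]+i["cx"],c[:,1]/c[:,2]*i["fy"]+i["cy"]]
def height(n,d):
    i,M,o=cam(n); v,u=np.mgrid[:420,:560]
    c=np.stack([(u-i["cx"])/i["fx"]*d,(v-i["cy"])/i["fy"]*d,d],-1)
    return c@M.T+o
def rect(n,mask,z):
    """world min-area rectangle of a mask's largest blob at height z: centre, sides, angle of long side"""
    cs,_=cv2.findContours(mask.astype(np.uint8),cv2.RETR_EXTERNAL,cv2.CHAIN_APPROX_NONE)
    c=max(cs,key=cv2.contourArea)[:,0].astype(float)
    w=ray(n,c,z)[:,:2]
    (cx,cy),(a,b),t=cv2.minAreaRect((w*1000).astype(np.float32))
    if b>a: a,b,t=b,a,t+90
    return np.round([cx,cy,a,b,(t+90)%180-90],1)
E
python3 - <<'E'
from h import *
f=np.load("top0.npz");p,d=f["p"],f["d"];P=height("top",d)
def box(m,x0,x1,y0,y1):
    k=np.zeros_like(m);k[y0:y1,x0:x1]=m[y0:y1,x0:x1];return k
hsv=cv2.cvtColor(p,cv2.COLOR_BGR2HSV)
print("bench z",np.median(P[280:300,200:230,2]), "noise",np.std(P[280:300,200:230,2]))
print("mat",rect("top",box((hsv[...,0]>30)&(hsv[...,0]<70)&(hsv[...,2]>150),240,320,150,230),.003))
print("movement",rect("top",box((hsv[...,0]>15)&(hsv[...,0]<32)&(hsv[...,2]>150)&(hsv[...,1]>120),145,200,180,235),.042))
print("cradle", rect("top",box((P[...,2]>.02),140,205,175,240),.045))
print("holderbase",rect("top",box((P[...,2]>.004),350,412,135,228),.008))
print("grip",rect("top",box((P[...,2]>.075),350,412,135,228),.091))
print("rails/bar",rect("top",box((P[...,2]>.038),350,412,135,228),.05))
a=cv2.resize(p[135:230,345:420],None,fx=6,fy=6,interpolation=cv2.INTER_CUBIC)[:,:400]
a=cv2.resize(p[135:230,352:410],None,fx=6,fy=6,interpolation=cv2.INTER_CUBIC)
b=cv2.resize(p[175:245,140:210],None,fx=6,fy=6,interpolation=cv2.INTER_CUBIC)
c=np.zeros((570,800,3),np.uint8);c[:570,:348]=a;c[:420,360:780]=b;cv2.imwrite("pics/crop1.png",c)
E
```

```text
bench z -0.0001579672221544426 noise 0.055633312616073835
mat [525.7  -3.6 162.6 152.5  -6. ]
movement [467.2 321.8  83.5  79.2 -31.2]
cradle [462.8 318.6  88.9  85.  -30.1]
holderbase [ 551.  -309.5  229.1   95.2  -10.8]
grip [ 568.3 -313.5   23.9   17.2   -2.4]
rails/bar [ 575.3 -318.1  142.3   69.2  -13. ]
```

View pics/crop1.png

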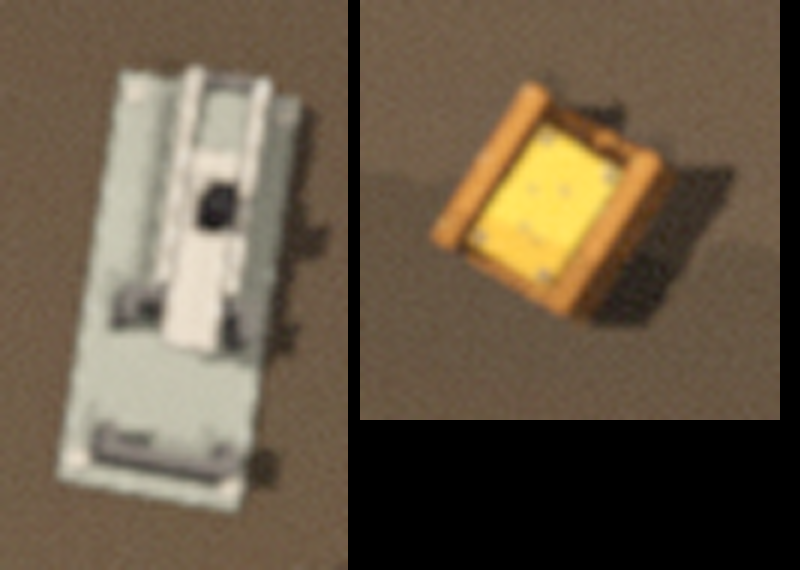

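The crop shows the holder plate corners at about (120,70), (300,95), (240,508) and (58,480), the black grip at (218,207), and the bar front at (190,350). The movement's four screws are at (548,140), (610,175), (545,275) and (478,238).

```bash
cat >> h.py <<'E'
def full(c,x0,y0,s=6): return (np.float64(c)+.5)/s-.5+np.array([x0,y0])
def go(x,y,z,ydir):
    """row values (shift/.25, turn/(pi/2)) to bring the TCP to x,y,z pointing down, tool y along world angle ydir (deg, mod 180)"""
    s=manip.read_state();R0=R.from_rotvec(s["tool_rot"])
    best=None
    for k in (0,180):
        a=np.radians(ydir+k);Y=np.array([np.cos(a),np.sin(a),0]);Z=np.array([0,0,-1.]);X=np.cross(Y,Z)
        t=(R0.inv()*R.from_matrix(np.c_[X,Y,Z])).as_rotvec()
        if best is None or np.linalg.norm(t)<np.linalg.norm(best): best=t
    sh=R0.inv().apply(np.array([x,y,z])-s["tcp_pos"])
    m=R0.as_matrix();print("now",np.round(s["tcp_pos"],4),"ydir",round(np.degrees(np.arctan2(m[1,1],m[0,1])),1),"q6",round(s["joint_positions"][5],2),"t",s["time"],"open",round(s["opening"],4))
    print("row",np.round(sh/.25,3),np.round(best/(np.pi/2),3),"n>=",np.linalg.norm(sh)/.0625,np.degrees(np.linalg.norm(best))/10.7)
def show(crop,name): cv2.imwrite("pics/"+name,crop)
E
python3 - <<'E'
from h import *
c=ray("top",full([(120,70),(300,95),(240,508),(58,480)],352,135),.008)[:,:2]*1000  # tl,tr,br,bl
print("edges",np.linalg.norm(c-np.roll(c,-1,0),axis=1))
ax=(c[0]+c[1]-c[2]-c[3]);ay=c[0]+c[3]-c[1]-c[2]
ang=np.degrees(np.arctan2(ax[1],ax[0]));angy=np.degrees(np.arctan2(ay[1],ay[0]))-90
ctr=c.mean(0);print("plate",ctr,"ang",ang,angy)
u=np.array([np.cos(np.radians(ang)),np.sin(np.radians(ang))]);n=ctr-55*u;print("nest",n)
g=ray("top",full([(218,207)],352,135),.091)[0,:2]*1000;print("grip",g,"x in holder",(g-n)@u,"y",(g-n)@[-u[1],u[0]])
b=ray("top",full([(190,350)],352,135),.055)[0,:2]*1000;print("barfront",(b-n)@u,(b-n)@[-u[1],u[0]])
m=ray("top",full([(548-360,140),(610-360,175),(545-360,275),(478-360,238)],140,175),.042)[:,:2]*1000
d=(m[0]+m[1]-m[2]-m[3]);print("movement",m.mean(0),np.degrees(np.arctan2(d[1],d[0])))
w=ray("top",full([(432-360,238),(528-360,83),(665-360,155),(572-360,318)],140,175),.045)[:,:2]*1000
print("cradle",w.mean(0),np.linalg.norm(w-np.roll(w,-1,0),axis=1),[np.degrees(np.arctan2(*(w[i]-w[j])[::-1])) for i,j in((1,0),(2,3))])
# side view blobs: black grip at z .091 etc
f=np.load("side0.npz");p=f["p"]
for n_,P in (("nest",[*n/1000,.008]),("grip",[*g/1000,.091]),("move",[*m.mean(0)/1000,.042])): print(n_,proj("side",P))
a=cv2.resize(p[275:340,280:390],None,fx=4,fy=4,interpolation=cv2.INTER_CUBIC);b=cv2.resize(p[115:165,240:295],None,fx=6,fy=6,interpolation=cv2.INTER_CUBIC)
o=np.zeros((570,450,3),np.uint8);o[:260,:440]=a;o[265:565,:330]=b;show(o,"side1.png")
E
```

```text
edges [ 92.60359953 217.9230794   91.37188592 217.11873486]
plate [ 549.06420075 -311.72303886] ang -10.459846217172412 -8.861863320268554
nest [ 494.97816987 -301.73798684]
grip [ 568.02963117 -313.23342095] x in holder 73.92447452465879 y 1.957822482840245
barfront 11.20543128883463 -1.287624627318024
movement [462.19059929 321.47392538] -32.44806230195402
cradle [466.07141998 318.92525264] [89.46676318 78.49765676 91.66207686 81.08656423] [np.float64(-29.59584547599129), np.float64(-27.954389583866384)]
nest [[311.06862138 307.15789972]]
grip [[345.35778639 291.53160082]]
move [[265.25977511 135.22040298]]
```

View pics/side1.png

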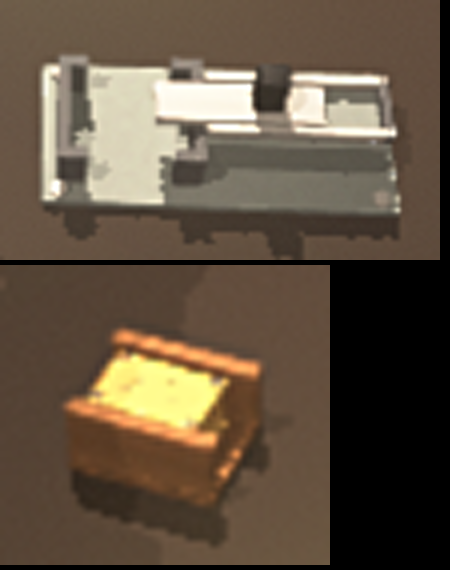

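The side crop shows the plate's left edge from (42,65) to (42,205), its lower-right corner at (400,213), and the grip top at about (273,75). The bar covers part of the nest, and the movement sits level in the cradle.

Run:
```python
from h import *
c=ray("side",full([(42,65),(42,205),(400,213)],280,275,4),.008)[:,:2]*1000
print(c,[np.linalg.norm(c[1]-c[0]),np.linalg.norm(c[2]-c[1])]);ctr=(c[0]+c[2])/2;d=c[2]-c[1];e=c[0]-c[1]
print("plate",ctr,np.degrees(np.arctan2(d[1],d[0])),np.degrees(np.arctan2(e[1],e[0]))-90)
print("grip",ray("side",full([(273,75)],280,275,4),.091)*1000)
print("movement",ray("side",full([(160,391-265)],240,115),.042)*1000)
go(.568,-.313,.32,80)
```

```text
[[ 451.17556206 -250.19426033]
 [ 435.58835584 -341.03050934]
 [ 646.55676762 -378.58643201]] [np.float64(92.16390363189848), np.float64(214.28513270925228)]
plate [ 548.86616484 -314.39034617] -10.09387312742627 -9.736939796431827
grip [[ 572.56967383 -318.65151364   91.        ]]
movement [[465.29011867 319.10059768  42.        ]]
now [0.1739 0.4952 0.4042] ydir 70.6 q6 1.43 t 0.1 open 0.0856
row [-2.559 -2.527  0.339] [-0.001 -0.    -0.104] n>= 14.449123691872215 0.8742982672127809
```

```bash
r='[[-0.85,-0.84,0.05,0,0,0,0],[-0.85,-0.84,0.05,0,0,0,0],[-0.85,-0.84,0.05,0,0,0,0],[-0.85,-0.84,0.05,0,0,0,0],[-0.85,-0.84,0.05,0,0,0,0],[-0.85,-0.84,0.05,0,0,0,0],[-0.85,-0.84,0.05,0,0,0,0]]'; python3 -m jog '[[-0.85,-0.84,0,0,0,0,0],[-0.85,-0.84,0,0,0,0,0],[-0.85,-0.84,0,0,0,0,0],[-0.85,-0.84,0,0,0,0,0],[-0.85,-0.84,0,0,0,0,0],[-0.85,-0.84,0,0,0,0,0]]' && python3 -m jog '[[-0.85,-0.84,0,0,0,0,0],[-0.85,-0.84,0,0,0,0,0],[-0.85,-0.84,0,0,0,0,0],[-0.85,-0.84,0,0,0,0,0],[-0.85,-0.84,0,0,0,0,0],[-0.85,-0.84,0,0,0,0,0]]' && python3 -c "
from h import *
go(.568,-.316,.30,80)"
```

```text
time: 0.85
tcp_pos: [0.3059, 0.2244, 0.4046]
tool_rot: [0.536, 3.095, -0.001]
contact_force: [-0.6, -0.1, -0.4]
opening: 0.0854
gripper_force: 0.0
time: 1.6
tcp_pos: [0.4371, -0.0435, 0.4042]
tool_rot: [-0.533, -3.096, 0.0]
contact_force: [-0.5, 1.2, 0.6]
opening: 0.0855
gripper_force: 0.0
now [ 0.4371 -0.0435  0.4042] ydir 70.5 q6 0.08 t 1.6 open 0.0855
row [-0.858 -0.852  0.417] [-0.    -0.    -0.106] n>= 5.116421859525842 0.8906410725738193
```

```bash
python3 -m jog '[[-0.86,-0.85,0.42,0,0,-0.106,0.4],[-0.86,-0.85,0.42,0,0,-0.106,0.4],[-0.86,-0.85,0.42,0,0,-0.106,0.4],[-0.86,-0.85,0.42,0,0,-0.106,0.4],[-0.86,-0.85,0.42,0,0,-0.106,0.4],[-0.86,-0.85,0.42,0,0,-0.106,0.4],[-0.86,-0.85,0.42,0,0,-0.106,0.4],[-0.86,-0.85,0.42,0,0,-0.106,0.4]]' && python3 -c "
from h import *
p,d=vision.read_camera('side');show(cv2.resize(p[180:345,250:420],None,fx=3,fy=3),'s2.png')
go(.568,-.316,.24,80)"
```

```text
time: 2.6
tcp_pos: [0.5683, -0.3116, 0.3005]
tool_rot: [0.266, 3.13, 0.0]
contact_force: [-0.5, 0.1, -0.1]
opening: 0.0515
gripper_force: 0.0
now [ 0.5683 -0.3118  0.3007] ydir 80.3 q6 -0.44 t 2.65 open 0.0514
row [-0.001 -0.017  0.243] [-0.     0.     0.003] n>= 0.9743080264801623 0.02668463178807953
```

View pics/s2.png

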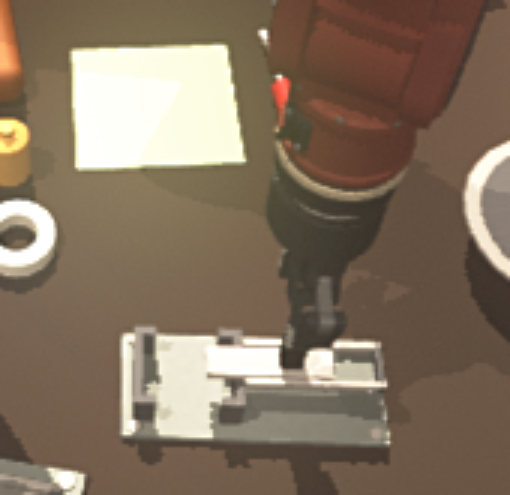

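The fingers hang just above the grip block, which is at about (295,358) in the crop. I'll descend and close.

```bash
python3 -m jog '[[0,-0.017,0.24,0,0,0,0.4],[0,-0.017,0.24,0,0,0,0.4],[0,-0.017,0.24,0,0,0,0.4],[0,-0.017,0.24,0,0,0,1],[0,-0.017,0.24,0,0,0,1],[0,-0.017,0.24,0,0,0,1],[0,-0.017,0.24,0,0,0,1],[0,-0.017,0.24,0,0,0,1],[0,-0.017,0.24,0,0,0,1]]' 30; python3 -c "
from h import *
u=np.array([np.cos(np.radians(-10)),np.sin(np.radians(-10))])*.045
s=manip.read_state()['tcp_pos'];print(manip.read_state()['contact_force'],manip.read_state()['gripper_force'])
go(s[0]+u[0],s[1]+u[1],s[2],80)"
```

```text
time: 3.78
tcp_pos: [0.568, -0.3177, 0.2415]
tool_rot: [0.268, 3.128, -0.0]
contact_force: [0.5, 2.9, 8.7]
opening: 0.0153
gripper_force: 30.1
[0.52731309 2.94935611 8.68580916] 30.0888991355896
now [ 0.568  -0.3177  0.2415] ydir 80.2 q6 -0.45 t 3.775 open 0.0153
row [-0.18  -0.001  0.   ] [-0.     0.002  0.002] n>= 0.7200000000000001 0.021876853913641258
```

```bash
python3 -m jog '[[-0.04,0,0,0,0,0,1],[-0.08,0,0,0,0,0,1],[-0.12,0,0,0,0,0,1],[-0.13,0,0,0,0,0,1],[-0.13,0,0,0,0,0,1]]'; python3 -m jog '[[-0.01,0,0,0,0,0,1],[-0.02,0,0,0,0,0,1],[-0.02,0,0,0,0,0,1]]'
```

```text
time: 4.4
tcp_pos: [0.5998, -0.3235, 0.2415]
tool_rot: [0.269, 3.129, -0.002]
contact_force: [-2.6, 0.8, 8.2]
opening: 0.0155
gripper_force: 30.2
time: 4.78
tcp_pos: [0.6015, -0.3238, 0.2413]
tool_rot: [-0.27, -3.122, 0.0]
contact_force: [-23.0, 4.6, 21.8]
opening: 0.015
gripper_force: 31.8
```

```bash
python3 -m jog '[[0,0,0,0,0,0,0.6],[0,0,0,0,0,0,0.6],[0,0,0,0,0,0,0.6],[0,0,-0.25,0,0,0,0.3],[0,0,-0.4,0,0,0,0],[0,0,-0.4,0,0,0,0]]'; python3 -m jog '[[0.5,0.8,-0.2,0,0,0,0],[0.5,0.8,-0.2,0,0,0,0],[0.5,0.8,-0.2,0,0,0,0],[0.5,0.8,-0.2,0,0,0,0],[0.5,0.8,-0.2,0,0,0,0],[0.5,0.8,-0.2,0,0,0,0]]'; python3 -c "
from h import *
p,d=vision.read_camera('side');q,d=vision.read_camera('top')
o=np.zeros((570,800,3),np.uint8);o[:325,:440]=cv2.resize(p[275:340,280:368+22][:, :110],(440,325),interpolation=cv2.INTER_CUBIC)[:, :440] if 0 else cv2.resize(p[275:340,280:390],(440,325));o[:570,445:793]=cv2.resize(q[135:230,352:410],None,fx=6,fy=6,interpolation=cv2.INTER_CUBIC);show(o,'s3.png')
go(.465,.3205,.36,-30.5)"
```

```text
time: 5.52
tcp_pos: [0.6055, -0.3246, 0.3434]
tool_rot: [0.268, 3.124, -0.005]
contact_force: [-0.1, -0.2, 0.5]
opening: 0.0847
gripper_force: 0.0
time: 6.28
tcp_pos: [0.5155, -0.1058, 0.3892]
tool_rot: [-0.268, -3.13, 0.0]
contact_force: [-0.3, -0.9, 0.3]
opening: 0.0851
gripper_force: 0.0
now [ 0.5157 -0.1066  0.3889] ydir 80.1 q6 -0.17 t 6.375 open 0.0855
row [0.492 1.648 0.116] [ 0.    -0.    -0.771] n>= 6.896380301563456 6.482861280267483
```

View pics/s3.png

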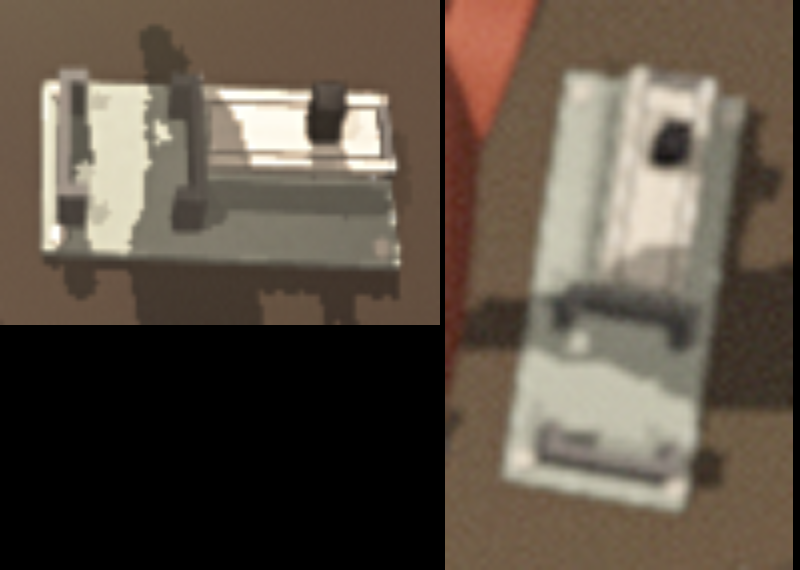

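The lock is fully back: the bar is clear of the nest and the grip is at (325,105) in the side crop. On to the cradle.

```bash
python3 -m jog '[[0.25,0.82,0.05,0,0,0,0],[0.25,0.82,0.05,0,0,0,0],[0.25,0.82,0.05,0,0,0,0],[0.25,0.82,0.05,0,0,0,0],[0.25,0.82,0.05,0,0,0,0]]'; python3 -m jog '[[0.24,0.83,0.1,0,0,-0.771,0],[0.24,0.83,0.1,0,0,-0.771,0],[0.24,0.83,0.1,0,0,-0.771,0],[0.24,0.83,0.1,0,0,-0.771,0],[0.24,0.83,0.1,0,0,-0.771,0],[0.24,0.83,0.1,0,0,-0.771,0],[0.24,0.83,0.1,0,0,-0.771,0],[0.24,0.83,0.1,0,0,-0.771,0],[0.24,0.83,0.1,0,0,-0.771,0]]';python3 -c "
from h import *
go(.465,.3205,.25,-30)"
```

```text
time: 7.0
tcp_pos: [0.4889, 0.1078, 0.3764]
tool_rot: [-0.266, -3.129, 0.0]
contact_force: [-0.5, -0.5, -0.0]
opening: 0.0853
gripper_force: 0.0
time: 8.12
tcp_pos: [0.4657, 0.3209, 0.3519]
tool_rot: [1.556, -2.729, 0.0]
contact_force: [-0.3, 0.4, 0.2]
opening: 0.0854
gripper_force: 0.0
now [0.4657 0.3209 0.3519] ydir 149.4 q6 -0.56 t 8.125 open 0.0854
row [0.003 0.002 0.408] [ 0.    -0.    -0.007] n>= 1.6305404361925975 0.05748478987368213
```

```bash
python3 -m jog '[[0,0,0.25,0,0,0,0],[0,0,0.44,0,0,0,0],[0,0,0.54,0,0,0,0],[0,0,0.62,0,0,0,0],[0,0,0.68,0,0,0,0],[0,0,0.68,0,0,0,0]]'; python3 -m jog '[[0,0,0,0,0,0,0.2],[0,0,0,0,0,0,0.4],[0,0,0,0,0,0,0.6],[0,0,0,0,0,0,0.8],[0,0,0,0,0,0,1],[0,0,0,0,0,0,1]]' 40
```

```text
time: 8.88
tcp_pos: [0.4647, 0.3213, 0.1814]
tool_rot: [1.559, -2.726, -0.0]
contact_force: [-0.3, -0.4, 0.4]
opening: 0.0855
gripper_force: 0.0
time: 9.62
tcp_pos: [0.4652, 0.3219, 0.1833]
tool_rot: [-1.56, 2.725, 0.0]
contact_force: [-1.1, 0.6, 6.8]
opening: 0.0653
gripper_force: 45.9
```

```bash
python3 -m jog '[[0,0,-0.05,0,0,0,1],[0,0,-0.15,0,0,0,1],[0,0,-0.3,0,0,0,1],[0,0,-0.42,0,0,0,1],[0,0,-0.42,0,0,0,1]]';python3 -c "
from h import *
go(.526,-.004,.285,-10)"
```

```text
time: 10.25
tcp_pos: [0.4658, 0.322, 0.2898]
tool_rot: [-1.558, 2.722, -0.001]
contact_force: [0.2, -0.3, -3.7]
opening: 0.0654
gripper_force: 46.1
now [0.4658 0.322  0.2898] ydir 149.6 q6 -0.56 t 10.25 open 0.0654
row [ 1.003 -0.868  0.018] [-0.002  0.002 -0.227] n>= 5.305342764836067 1.9090783651820658
```

```bash
python3 -m jog '[[0.1,-0.08,0,0,0,0,1],[0.25,-0.21,0,0,0,-0.05,1],[0.42,-0.36,0,0,0,-0.11,1],[0.6,-0.52,0,0,0,-0.17,1],[0.75,-0.65,0.01,0,0,-0.227,1],[0.88,-0.76,0.02,0,0,-0.227,1],[0.97,-0.84,0.02,0,0,-0.227,1],[1,-0.868,0.02,0,0,-0.227,1],[1,-0.868,0.02,0,0,-0.227,1]]';python3 -c "
from h import *
go(.526,-.004,.180,-10)
p,d=vision.read_camera('side');show(cv2.resize(p[60:260,180:420],None,fx=3,fy=3),'s4.png')"
```

```text
time: 11.38
tcp_pos: [0.5252, -0.0039, 0.2815]
tool_rot: [2.018, -2.407, -0.002]
contact_force: [-0.5, 0.6, -2.8]
opening: 0.0654
gripper_force: 46.1
now [ 0.5252 -0.0039  0.2815] ydir 170.0 q6 -1.54 t 11.375 open 0.0654
row [-0.    -0.004  0.406] [ 0.001  0.    -0.   ] n>= 1.6235685143757774 0.008099774576920215
```

View pics/s4.png

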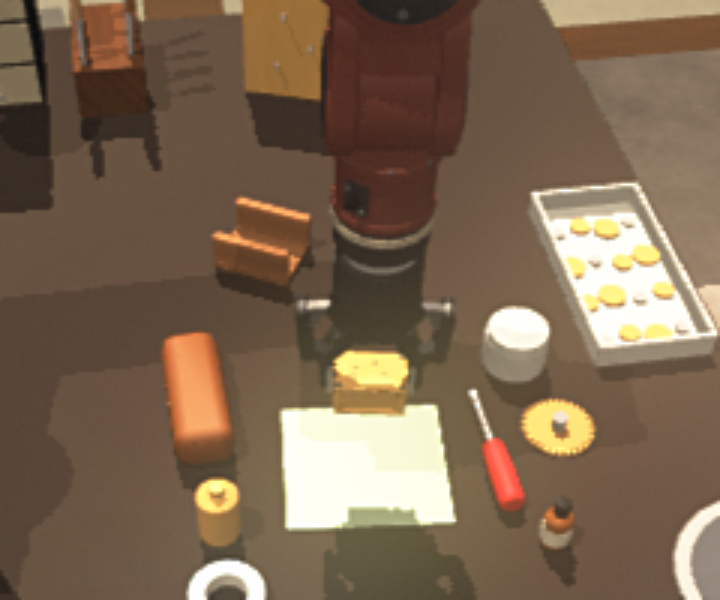

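The movement hangs level at (370,380), above the mat, and the cradle is empty. I'll lower it slowly.

```bash
python3 -m jog '[[0,-0.004,0.1,0,0,0,1],[0,-0.004,0.25,0,0,0,1],[0,-0.004,0.34,0,0,0,1],[0,-0.004,0.39,0,0,0,1],[0,-0.004,0.4,0,0,0,1],[0,-0.004,0.4,0,0,0,1]]';python3 -m jog '[[0,0,0.005,0,0,0,1],[0,0,0.01,0,0,0,1],[0,0,0.01,0,0,0,1]]'
```

```text
time: 12.18
tcp_pos: [0.5268, -0.0038, 0.1828]
tool_rot: [-2.02, 2.406, -0.001]
contact_force: [0.4, -0.1, -3.5]
opening: 0.065
gripper_force: 45.9
time: 12.55
tcp_pos: [0.5265, -0.0041, 0.1799]
tool_rot: [-2.019, 2.406, -0.0]
contact_force: [0.4, -0.2, -3.3]
opening: 0.0654
gripper_force: 45.9
```

```bash
python3 -m jog '[[0,0,0.004,0,0,0,1],[0,0,0.008,0,0,0,1],[0,0,0.008,0,0,0,1]]'
```

```text
time: 12.92
tcp_pos: [0.5265, -0.0041, 0.1782]
tool_rot: [-2.019, 2.406, -0.0]
contact_force: [-2.9, 0.9, 6.5]
opening: 0.0654
gripper_force: 47.1
```

```bash
python3 -m jog '[[0,0,-0.006,0,0,0,0.2],[0,0,-0.006,0,0,0,0.1],[0,0,-0.006,0,0,0,0],[0,0,-0.006,0,0,0,0],[0,0,-0.1,0,0,0,0],[0,0,-0.3,0,0,0,0],[0,0,-0.3,0,0,0,0]]'; python3 -m jog '[[0,0,0,0,0,1,0],[0,0,0,0,0,1,0],[0,0,0,0,0,1,0],[0,0,0,0,0,1,0],[0,0,0,0,0,1,0],[0,0,0,0,0,1,0],[0,0,0,0,0,1,0],[0,0,0,0,0,1,0],[0,0,0,0,0,1,0],[0,0,0,0,0,1,0]]'; python3 -c "
from h import *
p,d=vision.read_camera('side');cv2.imwrite('pics/s5.png',cv2.resize(p[140:260,240:360],None,fx=4,fy=4))
go(.5265,-.0041,.182,80)"
```

```text
time: 13.8
tcp_pos: [0.5281, -0.0042, 0.2559]
tool_rot: [-2.017, 2.403, -0.007]
contact_force: [0.2, 0.0, -1.3]
opening: 0.0854
gripper_force: 0.0
time: 15.05
tcp_pos: [0.5262, -0.004, 0.252]
tool_rot: [-0.273, -3.129, -0.0]
contact_force: [-0.2, 0.2, 0.0]
opening: 0.0857
gripper_force: 0.0
now [ 0.5263 -0.004   0.2521] ydir 80.1 q6 0.03 t 15.1 open 0.0856
row [-0.001 -0.     0.281] [-0.    -0.001  0.001] n>= 1.1220418636259426 0.0108338134278362
```

View pics/s5.png

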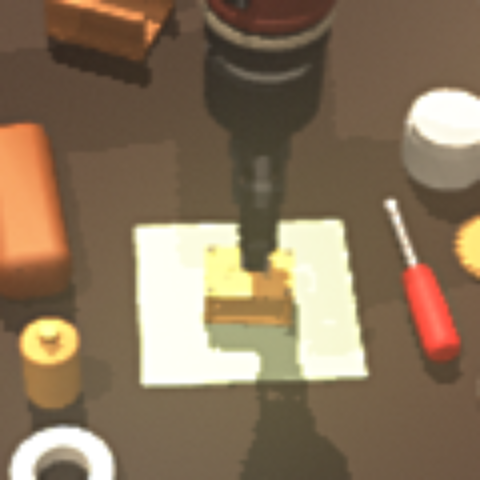

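The movement stands level on the mat at (250,285), with the fingers turned across its long sides. I'll descend and regrip.

```bash
python3 -m jog '[[0,0,0.1,0,0,0,0],[0,0,0.2,0,0,0,0],[0,0,0.265,0,0,0,0],[0,0,0.265,0,0,0,0.2],[0,0,0.265,0,0,0,0.4],[0,0,0.265,0,0,0,0.6],[0,0,0.265,0,0,0,0.8],[0,0,0.265,0,0,0,1],[0,0,0.265,0,0,0,1],[0,0,0.265,0,0,0,1]]' 40; python3 -m jog '[[0,0,-0.04,0,0,0,1],[0,0,-0.15,0,0,0,1],[0,0,-0.3,0,0,0,1],[0,0,-0.4,0,0,0,1],[0,0,-0.4,0,0,0,1]]'; python3 -c "
from h import *
p=np.float64(full([(555-445,290),(700-445,310),(680-445,478),(540-445,460)],352,135))
w=ray('top',p,.044)[:,:2]*1000;print(w.mean(0))
go(.494,-.3035,.285,80)"
```

```text
time: 16.35
tcp_pos: [0.5269, -0.0043, 0.1874]
tool_rot: [0.273, 3.128, -0.001]
contact_force: [-2.2, -2.1, 6.4]
opening: 0.0454
gripper_force: 42.3
time: 16.98
tcp_pos: [0.5272, -0.004, 0.2884]
tool_rot: [0.273, 3.126, 0.0]
contact_force: [0.1, 0.5, -3.4]
opening: 0.0452
gripper_force: 42.1
[ 491.05219407 -298.83335311]
now [ 0.5272 -0.004   0.2884] ydir 80.0 q6 0.03 t 16.975 open 0.0452
row [-0.077 -1.203  0.013] [0.    0.002 0.   ] n>= 4.821867310787486 0.020870220699585895
```

```bash
python3 -m jog '[[0,-0.1,0,0,0,0,1],[0,-0.28,0,0,0,0,1],[-0.02,-0.48,0,0,0,0,1],[-0.04,-0.68,0,0,0,0,1],[-0.06,-0.86,0,0,0,0,1],[-0.077,-0.96,0,0,0,0,1],[-0.077,-1,0,0,0,0,1],[-0.077,-1,0,0,0,0,1]]'; python3 -m jog '[[0,-0.1,0,0,0,0,1],[0,-0.18,0.08,0,0,0,1],[0,-0.203,0.14,0,0,0,1],[0,-0.203,0.14,0,0,0,1]]'; python3 -c "
from h import *
go(.494,-.3035,.24,80)
p,d=vision.read_camera('side');q,_=vision.read_camera('top')
np.savez('n.npz',p=p,q=q)
o=np.zeros((480,800,3),np.uint8);o[:480,:400]=cv2.resize(p[255:351,270:350],(400,480),interpolation=cv2.INTER_CUBIC);o[:480,400:]=cv2.resize(q[134:230,340:420],(400,480),interpolation=cv2.INTER_CUBIC);show(o,'s6.png')"
```

```text
time: 17.98
tcp_pos: [0.5016, -0.2533, 0.2856]
tool_rot: [-0.274, -3.128, -0.002]
contact_force: [0.1, 0.4, -3.5]
opening: 0.0452
gripper_force: 42.2
time: 18.48
tcp_pos: [0.4924, -0.3027, 0.2492]
tool_rot: [-0.274, -3.126, -0.004]
contact_force: [-0.1, -0.1, -4.1]
opening: 0.0454
gripper_force: 42.2
now [ 0.4924 -0.3027  0.2492] ydir 80.0 q6 -0.5 t 18.475 open 0.0454
row [-0.007 -0.002  0.037] [ 0.002 -0.002 -0.   ] n>= 0.1496722519520666 0.023145776363403252
```

View pics/s6.png

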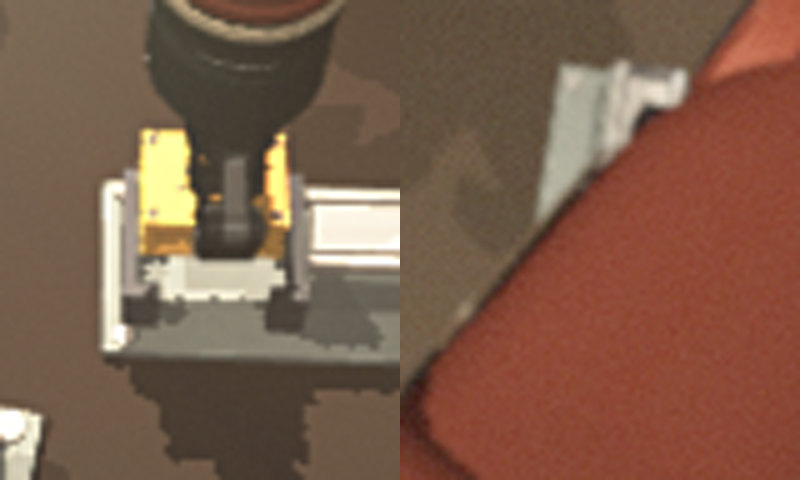

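The side crop shows the movement held over the nest: its top left edge is at x≈139 and right edge at ≈289, y 130–228. The nest wall tops are at x≈122–138 on the left and 292–308 on the right, y 170–295. I'll turn these into holder coordinates.

Run:
```python
from h import *
a=np.radians(-10);u=np.array([np.cos(a),np.sin(a)]);v=np.array([-u[1],u[0]]);o=manip.read_state()['tcp_pos'][:2]
def H(c,z):
    w=ray("side",full([c],270,255,5),z)[0,:2]-o;return np.round([w@u*1000,w@v*1000],1)
print("wall L out/in",H((122,235),.044),H((138,235),.044),"R in/out",H((292,235),.044),H((308,235),.044))
print("wall L back/front",H((130,170),.044),H((130,295),.044),"R",H((300,175),.044),H((300,297),.044))
print("mov top corners",H((139,130),.0988),H((139,228),.0988),H((289,130),.0988),H((289,228),.0988))
```

```text
wall L out/in [-41.9  -2.2] [-34.2  -2. ] R in/out [39.9 -0.4] [47.6 -0.2]
wall L back/front [-37.9  32.4] [-38.2 -32.5] R [45.6 31.5] [ 41.8 -31.7]
mov top corners [-35.6  24.3] [-36.  -25.2] [34.5 25.9] [ 31.7 -23.7]
```

```bash
python3 -m jog '[[-0.014,0,0.03,0,0,0,1],[-0.014,0,0.06,0,0,0,1],[-0.014,0,0.075,0,0,0,1],[-0.014,0,0.09,0,0,0,1],[-0.014,0,0.105,0,0,0,1],[-0.014,0,0.12,0,0,0,1],[-0.014,0,0.12,0,0,0,1]]'
```

```text
time: 19.45
tcp_pos: [0.4965, -0.3041, 0.2212]
tool_rot: [-0.274, -3.129, -0.0]
contact_force: [-0.3, 0.1, -3.0]
opening: 0.0452
gripper_force: 42.3
```

```bash
python3 -m jog '[[0,0,0.02,0,0,0,1],[0,0,0.04,0,0,0,1],[0,0,0.06,0,0,0,1],[0,0,0.08,0,0,0,1],[0,0,0.1,0,0,0,1],[0,0,0.105,0,0,0,1],[0,0,0.105,0,0,0,1]]'
```

```text
time: 20.32
tcp_pos: [0.4967, -0.3042, 0.1951]
tool_rot: [-0.274, -3.13, -0.0]
contact_force: [0.2, 0.8, -2.7]
opening: 0.0453
gripper_force: 42.3
```

```bash
python3 -m jog '[[0,0,0.004,0,0,0,1],[0,0,0.008,0,0,0,1],[0,0,0.012,0,0,0,1],[0,0,0.012,0,0,0,1]]'
```

```text
time: 20.82
tcp_pos: [0.4967, -0.3042, 0.1925]
tool_rot: [0.274, 3.13, -0.0]
contact_force: [-1.8, 1.7, 1.0]
opening: 0.045
gripper_force: 42.7
```

```bash
python3 -m jog '[[0,0,0.003,0,0,0,1],[0,0,0.003,0,0,0,1]]'; python3 -m jog '[[0,0,0,0,0,0,0.3],[0,0,0,0,0,0,0.15],[0,0,0,0,0,0,0],[0,0,0,0,0,0,0],[0,0,-0.1,0,0,0,0],[0,0,-0.3,0,0,0,0],[0,0,-0.45,0,0,0,0],[0,0,-0.45,0,0,0,0]]'; python3 -c "
from h import *
go(.6045,-.3234,.30,80)
p,d=vision.read_camera('side')
show(cv2.resize(p[255:351,270:390],(600,480),interpolation=cv2.INTER_CUBIC),'s7.png')"
```

```text
time: 21.08
tcp_pos: [0.4966, -0.3041, 0.1924]
tool_rot: [0.274, 3.129, -0.001]
contact_force: [-4.2, 3.4, 11.8]
opening: 0.0453
gripper_force: 44.0
time: 22.08
tcp_pos: [0.4976, -0.3049, 0.3071]
tool_rot: [0.273, 3.125, -0.005]
contact_force: [-0.6, 0.0, -0.3]
opening: 0.0855
gripper_force: 0.0
now [ 0.4976 -0.3049  0.3071] ydir 80.0 q6 -0.5 t 22.075 open 0.0855
row [-0.434  0.001  0.03 ] [-0.002  0.003  0.   ] n>= 1.7390458394780497 0.03073288576965391
```

View pics/s7.png

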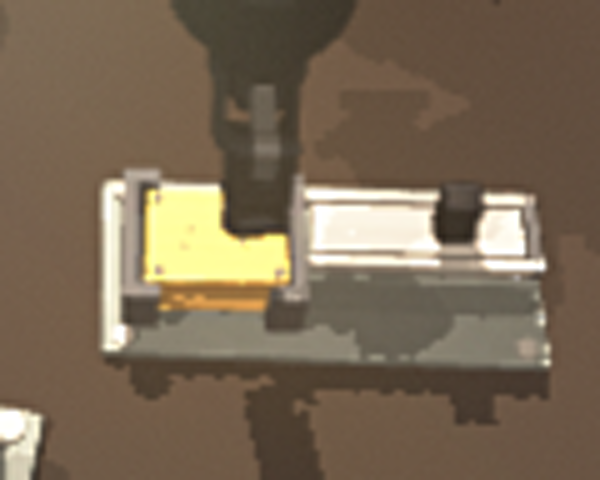

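The movement sits level in the nest at (215,240), below the wall tops, and the lock is still back. I'll take the lock grip.

```bash
python3 -m jog '[[-0.2,0,0,0,0,0,0.4],[-0.434,0,0.02,0,0,0,0.4],[-0.434,0,0.03,0,0,0,0.4],[-0.434,0,0.15,0,0,0,0.4],[-0.434,0,0.255,0,0,0,0.4],[-0.434,0,0.255,0,0,0,0.4],[-0.434,0,0.255,0,0,0,0.4]]'; python3 -m jog '[[0,0,0,0,0,0,0.7],[0,0,0,0,0,0,1],[0,0,0,0,0,0,1],[0,0,0,0,0,0,1],[0,0,0,0,0,0,1],[0,0,0,0,0,0,1]]' 30
```

```text
time: 23.0
tcp_pos: [0.6033, -0.3231, 0.2407]
tool_rot: [0.274, 3.13, -0.0]
contact_force: [0.1, 0.6, 1.4]
opening: 0.0514
gripper_force: 0.0
time: 23.75
tcp_pos: [0.6037, -0.3239, 0.2414]
tool_rot: [0.275, 3.128, -0.003]
contact_force: [-2.9, -3.9, 6.0]
opening: 0.015
gripper_force: 33.8
```

```bash
python3 -m jog '[[0.04,0,0,0,0,0,1],[0.08,0,0,0,0,0,1],[0.12,0,0,0,0,0,1],[0.15,0,0,0,0,0,1],[0.18,0,0,0,0,0,1],[0.185,0,0,0,0,0,1],[0.185,0,0,0,0,0,1]]'; python3 -m jog '[[0.008,0,0,0,0,0,1],[0.016,0,0,0,0,0,1],[0.02,0,0,0,0,0,1],[0.02,0,0,0,0,0,1]]'
```

```text
time: 24.62
tcp_pos: [0.5582, -0.3154, 0.2414]
tool_rot: [0.274, 3.127, -0.002]
contact_force: [0.3, -3.4, 6.5]
opening: 0.0153
gripper_force: 33.9
time: 25.12
tcp_pos: [0.554, -0.3147, 0.2415]
tool_rot: [0.274, 3.126, -0.002]
contact_force: [4.4, -3.4, 4.5]
opening: 0.0152
gripper_force: 33.6
```

```bash
python3 -m jog '[[0.008,0,0,0,0,0,1],[0.014,0,0,0,0,0,1],[0.014,0,0,0,0,0,1]]'
```

```text
time: 25.5
tcp_pos: [0.5528, -0.3145, 0.2416]
tool_rot: [0.272, 3.12, -0.003]
contact_force: [17.8, -6.3, -5.1]
opening: 0.0154
gripper_force: 32.4
```

Firm stop reached: commanded 3.5 mm, moved 1.2 mm, and the force rose to 18 N. I'll release, withdraw and check.

```bash
python3 -m jog '[[0,0,0,0,0,0,0.6],[0,0,0,0,0,0,0.6],[0,0,0,0,0,0,0.5],[0,0,-0.25,0,0,0,0.3],[0,0,-0.5,0,0,0,0],[0,0,-0.5,0,0,0,0]]'; python3 -m jog '[[0.3,0.9,-0.1,0,0,0,0],[0.3,0.9,-0.1,0,0,0,0],[0.3,0.9,-0.1,0,0,0,0],[0.3,0.9,-0.1,0,0,0,0],[0.3,0.9,-0.1,0,0,0,0],[0.3,0.9,-0.1,0,0,0,0]]'; python3 -c "
from h import *
p,d=vision.read_camera('side');q,_=vision.read_camera('top')
o=np.zeros((480,800,3),np.uint8);o[:320,:400]=cv2.resize(p[255:351,270:390],(400,320),interpolation=cv2.INTER_CUBIC);o[:480,400:]=cv2.resize(q[134:230,340:420],(400,480),interpolation=cv2.INTER_CUBIC);show(o,'s8.png')"
```

```text
time: 26.25
tcp_pos: [0.5506, -0.3142, 0.3707]
tool_rot: [0.273, 3.122, -0.007]
contact_force: [-0.1, -0.9, -0.4]
opening: 0.0852
gripper_force: 0.0
time: 27.0
tcp_pos: [0.5147, -0.0789, 0.3898]
tool_rot: [-0.273, -3.129, 0.0]
contact_force: [-0.5, 0.7, -0.6]
opening: 0.0855
gripper_force: 0.0
```

View pics/s8.png

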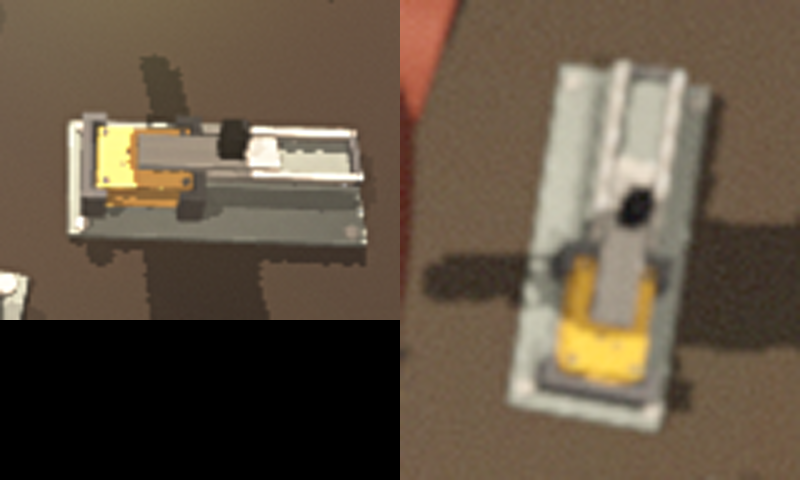

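The movement is seated with the bar over it. The bar front is at (612,325) and the grip at (636,205) in the top crop. A quick numeric check comes before handing in.

Run:
```python
from h import *
a=np.radians(-10);u=np.array([np.cos(a),np.sin(a)]);n=np.array([.4952,-.3032])
print([(ray("top",full([c],340,134,5),z)[0,:2]-n)@u*1000 for c,z in (((212,325),.055),((236,205),.091))])
print([(ray("side",full([c],270,255,10/3),z)[0,:2]-n)@u*1000 for c,z in (((133,150),.055),((232,128),.091))])
```

```text
[np.float64(-6.702036957479037), np.float64(56.761781375803814)]
[np.float64(-7.283666600929252), np.float64(59.01046894508882)]
```

```bash
python3 -c "
from cell import manip
print(manip.close_job())"
```

```text
the job is handed in; nothing more can be done
None
```

Job handed in at about 27 s of the 72 s limit: the lock was opened, the movement was regripped on the mat and seated in the nest, the lock was slid home to its stop and released, and nothing else was touched.

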